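# Load a drain-pipe stub into the V-block jig

### The job

The steel pipe stub lying on the island is to be held in the V-block jig beside it, ready for marking the cut. Nothing is gripped or lifted: with the fingertips push the stub by its side so that it rolls along the island and up the jig's slope until it drops into the V, then push on its end until its other end is right up against the stop plate, and last press the clamp's handle all the way down so that the rubber foot holds the pipe. Leave the marker, the tape roll and the scissors where they are, and take the hand away.

Things in the scene. Friction and masses are not known exactly. Their poses are not given: they have to be found in the camera images.
- pipe: Loose stub of polished stainless pipe, 32 mm outside diameter, 140 mm long, 0.15 to 0.3 kg, slippery (friction about 0.35). Origin at the tube's centre, on its axis. Its x axis runs along the tube toward the stop end; y and z turn as it rolls. It starts on the island to the -y side of the jig, nearly parallel to the V, and needs 17 to 32 mm of travel to the stop. Coasts a few cm at most.
- pipe_near_end (a point): Centre of the pipe's end that looks away from the stop plate (pipe x = -70 mm).
- jig: Aluminium V-block jig, screwed down. x along the V (130 mm, x -65 to +65 mm), y across it, z up; origin on the island under the V's bottom. Section: lead-in slope from y = -78 mm (island) to the crest; 30 degree flank down to the V's bottom (y = 0, 3 mm high); 60 degree far flank up to 39 mm at y = 22 mm; flat top to y = 44 mm. Clamp frame behind: y 44 to 120 mm, up to 76 mm high.
- crest (a point): Middle of the rounded crest between the lead-in slope and the V: 14 mm above the island, jig y = -21 mm. As the pipe rolls over it, the pipe's axis is 30 mm above the island.
- seat (a point): Where the pipe's centre lies when the pipe rests in the V with its end against the stop plate: jig x = -5, y = -6 mm, 25 mm above the island. Axes as the jig's. The pipe then stands 10 mm out of the V's open end (-x).
- stop (a point): Point of the stop plate's face that the pipe's end meets, on the axis of the seated pipe (jig x = +65, y = -6 mm, 25 mm up). The plate closes the +x end of the V: 10 mm thick, jig y from -24 to +22 mm, 44 mm high; its face looks to the jig's -x.
- clamp_handle (a joint): Toggle clamp handle, a lever in the jig's y-z plane at x = 0, hinged at jig y = 90, z = 52 mm. 0 = open (points up and out to +y, 61 degrees above level), 1.0 rad = fully down, clamped (points to +y, 4 degrees above level). Takes 5 to 10 N at its end, most once the foot meets the pipe, and stays where it is left. A link swings the hold-down arm as it moves, 1.66 rad per rad.
- handle_press (a point): Where a finger presses: on the upper, work-side face of the handle's black grip, 105 mm from its hinge; moves with the handle. Open it is about 147 mm above the island, clamped about 66 mm. The grip is 16 mm wide, 13 mm thick and runs on 19 mm beyond this point.
- clamp_foot_arm: The clamp's hold-down arm, 14 mm wide; origin on its hinge (jig x = 0, y = 66, z = 66 mm). Open, it stands upright, its top 146 mm above the island, the rubber foot near the top facing -y; clamped, it lies level to -y with the sprung foot (16 mm across) pressed on top of the pipe, yielding 2 mm. Moved only by the handle.
- marker: Marker pen lying on the island on the near side, 135 mm long, 17 mm thick; not to be moved.
- tape: Roll of masking tape lying flat on the island at the near left, 96 mm across, 25 mm high; not to be moved.
- shears: Scissors with blue handles lying flat beyond the jig, 199 mm long; not to be moved.
There are look-alikes about, which are no part of the job. Of the things shaped like the pipe, the stainless one is meant.

How it is judged:
By the outcome, as a careful person would: the job done as asked, in the order asked, and still so for the second after the job is handed in, with the robot touching nothing.
It also fails if it takes over 58 s, if anything falls off the work surface, if the arm or the gripper's body presses on something with over 40 N, if the wrist force passes 120 N, or if a joint passes its speed limit or range.

### The arm

A 6-joint arm with a two-finger parallel gripper is mounted at the origin on a cart in front of the work surface, level with it; the furniture and walls round the work are solid. World frame = base frame: x ahead of the robot, y to its left, z up, the work surface at z = 0. Lengths are in mm, angles in rad, forces in N, time in s.
With the tool pointing down it reaches from about 350 to 725 mm from the base axis. Payload 6 kg.
Tool frame: the origin (TCP) lies midway between the tips of the shut fingers; the grasp point (between the pads) lies 19 mm behind it; z points along the fingers, y is the line along which they close (so a half turn about z gives the same grasp; the last joint's range is limited). The gripper opens to 85 mm and grips with 20 to 120 N. Pads are 22 mm wide; open, the fingers measure 114 mm over their backs; the gripper's body (76 mm by 85 mm) begins 54 mm behind the grasp point. The pads swing forward as they close: fully open they stand 13 mm farther back than shut.
Start: joints at [-0.77, 0.04, 0.085, 0, -1.615, -0.334], TCP at [270.022, -535.779, 210.561] pointing down, gripper open.
Joint ranges: [-2.56, 2.56], [-1.29, 2.01], [-1.08, 1.49], [-3.29, 1.98], [-2.81, -0.18], [-2.99, 2.99]. Speed limits (rad/s): [2.57, 2.57, 3.01, 3.14, 3.14, 3.14].

### API

Orientations are given as a unit quaternion [x, y, z, w].
In Python, from plant import ctrl gives the robot as it stands.
- The arm moves only by the tool move_arm, never from a script. Its argument "increments" is a list of rows, each an object of numbers: "hand": the closure, from -1 (fully open) to 1 (shut); "dx", "dy", "dz": the shift along the tool's x, y, z in mm; "wx", "wy", "wz": the turn, a rotation vector about the tool's x, y, z in rad. A call has 1 to 8 rows; each row shifts and turns the commanded pose from where the row before left it, along the tool's axes as they then stand; what a row does not reach is not made up. A row lasts 1/10 s, in which the tool goes at most 50 mm and 8.59 degrees, less where a joint would pass 70% of its speed; a pose out of reach is approached as far as the arm can. A call with a gripper value outside its range is refused whole. The fingers move at their own pace and stop on an object; "force" is the grip in N (left out, the last holds). Time passes only in rows, so rows that do not move let the fingers close. It gives the time, the measured TCP pose, the force, the opening and the grip force at its end, in the units of the state.
- ctrl.get_obs(): the state, without advancing time (a new reading comes with each control period).
- ctrl.grab_frame(name): name is "side" or "top" or "wrist"; returns the picture (384x512x3 uint8, red, green, blue); there is no depth.
- ctrl.camera_params(name): a dict with "vertical_fov" (degrees; the focal length in pixels is half the picture's height over the tangent of half this angle, whatever the lens; pixels are square), "cx", "cy" (the principal point, pixels), "xyz" and "attitude" of the camera in the world. Camera axes: x right, y up, looking along -z (the intrinsics and any distortion apply to the point x, -y, -z); pixel columns grow to the right and rows downward; lengths in mm; the calibration is good to about 2 mm. The wrist camera is an equidistant fisheye: a pixel r from the principal point sees the ray r / f radians off the axis. A picture is of the moment at which its call begins: read the wrist's pose just before it. camera_params takes no time and is no camera call; for the wrist camera it gives the pose at the moment of the call.
- ctrl.job_done(): hands the job in; it is judged then, once.
Trained networks look in the newest picture that a camera, given by its name, has taken for a name from the list of things; names that differ only in an ending like _2 or _b are one class to them, and where a whole thing is asked for, a point or a joint stands for the part that bears it (a point fixed in the world has none). Each returns a list of dicts, best first, with "confidence" (0 to 1); they miss things now and then, are a little off and sometimes report something else, mostly with a low value. They report only what shows in the picture. A call takes as long as a camera call. They do not tell look-alikes from the thing itself.
- ctrl.spot_in(name, camera): "bbox" ([centre column, centre row, width, height] as shares, 0 to 1, of the picture: columns of its width, rows of its height, round what is visible of it).
- ctrl.tip_of(name, camera): "xy" ([column, row] as shares, 0 to 1, of the picture: columns of its width, rows of its height: a listed point, or the origin of a listed thing).
The state is a dict: "t": time; "q": joint angles; "joint_vel": joint speeds; "effort": joint torques, N m; "eef_pos": TCP position; "eef_rot": TCP orientation; "wrist_force": force on the tool from outside, world axes, zero at the start; "torque": the same for the moment, N m; "finger_gap": opening from 0.0 (shut) to 1.0 (fully open); "grasp_force": force on a finger pad.
Only numpy, scipy, OpenCV 4.12 (cv2) and the standard library are available. Lean on these libraries where they do the work, as an engineer would, in place of code of your own. Each camera call takes 0.05 s, during which the arm holds its last target. There are 200 camera calls.

## Working session

There is one attempt and no reset: what is moved stays moved. The work goes in short steps, Python scripts to look and compute and a tool call to move; the robot and the scene stay as the last step left them, time stands still between calls to the robot, and variables do not carry over. Pictures are saved under pics/ and viewed, at most 10 in all, crops included, and the job is handed in when it is done.

Besides the shell and the picture viewer there is one more tool, called after "Emit:" as name(argument=value, ...), one argument or row to a line, values as JSON. move_arm: Moves the arm, as the interface text tells. Its arguments: {"type":"object","properties":{"increments":{"type":"array","items":{"type":"object","properties":{"hand":{"type":"number"},"dx":{"type":"number"},"dy":{"type":"number"},"dz":{"type":"number"},"wx":{"type":"number"},"wy":{"type":"number"},"wz":{"type":"number"}}}},"force":{"type":"number"}},"required":["increments"]}

```bash
mkdir -p pics; cat > h.py <<'E'
import numpy as np, cv2
from scipy.spatial.transform import Rotation as R
from plant import ctrl
def ray(cam,px,p=None):
    p=p or ctrl.camera_params(cam); f=192/np.tan(np.radians(p['vertical_fov'])/2)
    u=(px[0]-p['cx'])/f; v=(px[1]-p['cy'])/f
    if cam=='wrist':
        r=np.hypot(u,v); s=np.sin(r)/max(r,1e-9); d=np.array([u*s,-v*s,-np.cos(r)])
    else: d=np.array([u,-v,-1.])
    return np.array(p['xyz']),R.from_quat(p['attitude']).apply(d/np.linalg.norm(d))
def onz(cam,px,z,p=None):
    o,d=ray(cam,px,p); return o+d*(z-o[2])/d[2]
def tri(rs):
    A=sum(np.eye(3)-np.outer(d,d) for o,d in rs); b=sum((np.eye(3)-np.outer(d,d))@o for o,d in rs)
    return np.linalg.solve(A,b)
def save(n,im): cv2.imwrite('pics/'+n,im[:,:,::-1])
E
python3 - <<'E'
from h import *
np.set_printoptions(precision=1,suppress=True)
print({c:ctrl.camera_params(c) for c in('side','top')})
ims=[]
for c in('side','top'):
    im=ctrl.grab_frame(c); ims.append(im)
    for n in('pipe','pipe_near_end','jig','crest','seat','stop','handle_press','clamp_foot_arm','marker','tape','shears'):
        print(c,n,[(np.round(np.array(r['xy'])*[512,384],1),round(r['confidence'],2)) for r in ctrl.tip_of(n,c)[:3]])
for c,i in zip(('side','top'),ims): save(c+'0.png',cv2.resize(i,(768,576)))
E
```

```text
{'side': {'vertical_fov': 52.830457448493014, 'cx': 253.09795652990056, 'cy': 191.7332852735471, 'xyz': array([277.4, 475.2, 962.9]), 'attitude': array([-0.1,  0.3,  0.9, -0.2])}, 'top': {'vertical_fov': 56.49632233246626, 'cx': 246.73630266185117, 'cy': 191.48183348577186, 'xyz': array([ 402.2, -146.1, 1246.4]), 'attitude': array([-0. ,  0. ,  0.7, -0.7])}}
side pipe [(array([293. , 145.7]), 0.83), (array([329.8, 215.3]), 0.72), (array([278.1, 182.6]), 0.7)]
side pipe_near_end [(array([339.8, 199.3]), 0.9), (array([273.9, 138.6]), 0.83), (array([297.1, 188.2]), 0.6)]
side jig [(array([240., 215.]), 0.66)]
side crest [(array([244.9, 211.2]), 0.66)]
side seat []
side stop [(array([223.6, 202.3]), 0.94), (array([250.7, 325.5]), 0.41)]
side handle_press []
side clamp_foot_arm [(array([224.7, 219. ]), 0.62)]
side marker [(array([281.4, 294. ]), 0.53)]
side tape [(array([252.6, 324.3]), 0.89)]
side shears [(array([157.1, 240.2]), 0.83)]
top pipe [(array([344.4, 193. ]), 0.94), (array([277.5, 256.6]), 0.59)]
top pipe_near_end [(array([291.6, 222.5]), 0.69), (array([297.8, 257.1]), 0.69), (array([342.9, 174.1]), 0.66)]
top jig [(array([246.6, 183. ]), 0.92)]
top crest [(array([249.8, 181.9]), 0.6), (array([163.6, 231. ]), 0.17)]
top seat [(array([246.2, 178.8]), 0.59)]
top stop [(array([250.8, 164.6]), 0.98)]
top handle_press [(array([205.5, 165.3]), 0.54)]
top clamp_foot_arm [(array([227.3, 175.1]), 0.59)]
top marker [(array([194.1, 241.9]), 0.72), (array([244.5, 180.3]), 0.33)]
top tape [(array([162.7, 233.5]), 0.86)]
top shears [(array([196.8, 132.5]), 0.68)]
```

View pics/side0.png

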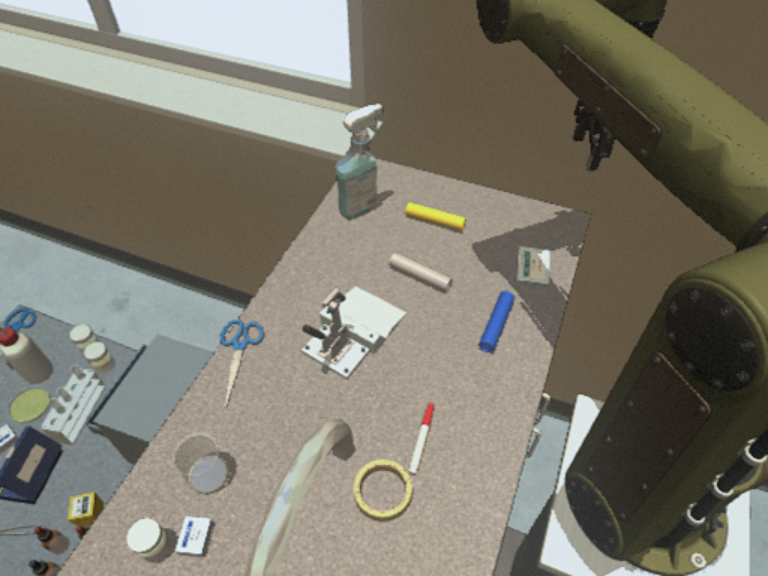

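View pics/top0.png

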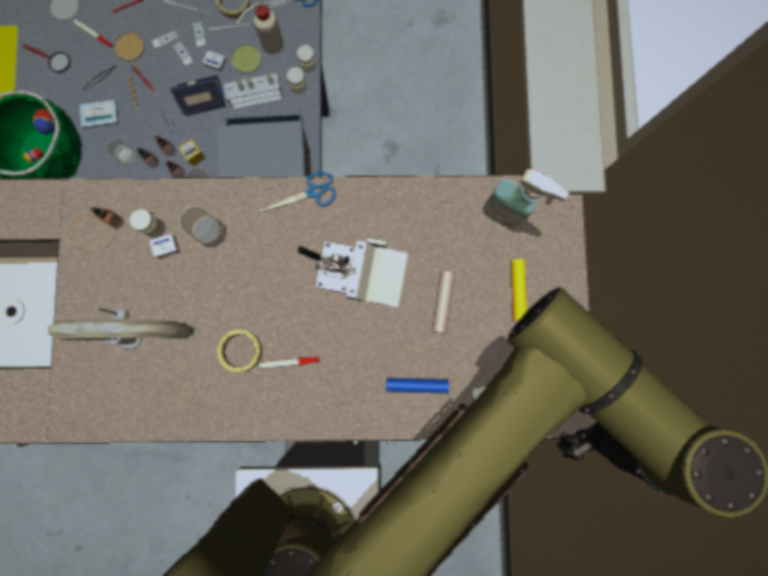

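The side view shows the stainless (pinkish-grey) pipe at (420,271) and the jig at (350,330). Yellow and blue look-alikes are nearby. In the top view the pipe runs from (447,272) to (440,331), the jig is at (365,272), and the clamp handle points left.

```bash
python3 - <<'E'
from h import *
np.set_printoptions(precision=1,suppress=True)
for n,p in dict(far=(447,272),near=(440,331)).items(): print(n,onz('top',np.array(p)/1.5,16))
for n,z,t,s in (('stop',25,(250.8,164.6),(223.6,202.3)),('jig',3,(246.6,183),(240,215)),('crest',14,(249.8,181.9),(244.9,211.2))):
    print(n,onz('top',t,z),onz('side',s,z),tri([ray('top',t),ray('side',s)]))
print('handle',onz('top',(205.5,165.3),147), 'tape',onz('top',(162.7,233.5),12),'marker',onz('top',(194.1,241.9),8))
im=ctrl.grab_frame('top')
save('c1.png',cv2.resize(im[145:235,190:310],(800,600),interpolation=cv2.INTER_CUBIC))
o=ctrl.get_obs();print(o['eef_pos'],R.from_quat(o['eef_rot']).as_matrix(),ctrl.camera_params('wrist'),o['t'])
E
```

```text
far [ 589.5 -327.    16. ]
near [ 453.1 -307.3   16. ]
stop [ 648.5 -163.1   25. ] [ 646.9 -159.3   25. ] [ 649.4 -163.2   19.2]
jig [ 587.2 -147.9    3. ] [ 588.  -148.8    3. ] [ 587.2 -147.9    4.5]
crest [ 589.3 -159.1   14. ] [ 576.4 -160.4   14. ] [ 583.3 -160.6   12.3]
handle [622.9 -19.6 147. ] tape [413.3 141.4  12. ] marker [383.8  34.1   8. ]
[ 270.  -535.8  210.6] [[-0.9 -0.5 -0. ]
 [-0.5  0.9  0. ]
 [ 0.   0.  -1. ]] {'vertical_fov': 65.70646984690485, 'cx': 253.64998872837967, 'cy': 190.74253606334113, 'xyz': array([ 210.8, -565.4,  374.4]), 'attitude': array([-0.1, -0.1,  0.8,  0.5])} 1.25
```

View pics/c1.png

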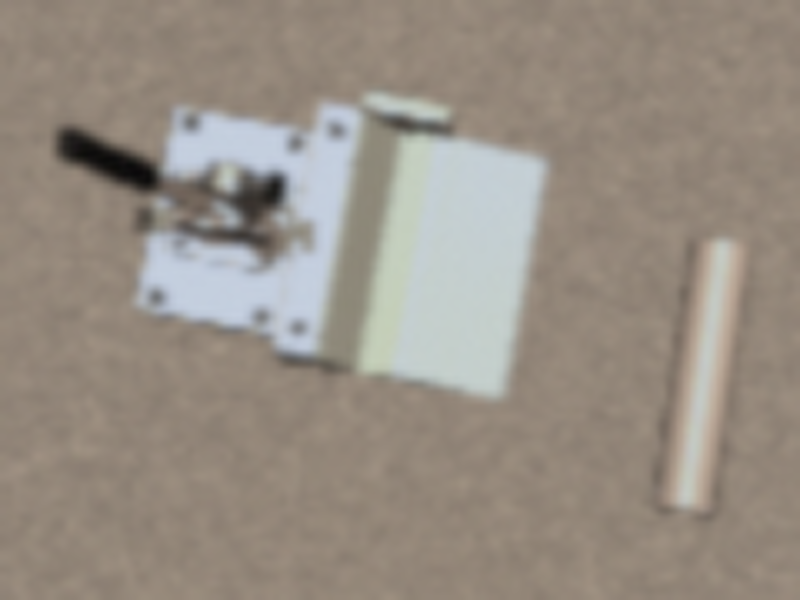

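The crop gives sharper edges. The lead-in edge runs (546,160) to (503,398), the V bottom (398,132) to (358,372), and the pipe axis (718,240) to (690,508). The stop plate is at the top.

```bash
python3 - <<'E'
from h import *
np.set_printoptions(precision=2,suppress=True)
g=lambda p,z:onz('top',np.array(p)/6.6667+[189.5,144.5],z)
for n,a,b,z in (('edge',(546,160),(503,398),0),('vbot',(398,132),(358,372),3),('crest',(430,138),(392,376),14),('top22',(362,112),(322,360),39),('pipe',(718,240),(690,508),16)):
    A,B=g(a,z),g(b,z);d=A-B;print(n,A,B,np.linalg.norm(d),'yaw',np.arctan2(d[1],d[0]),'mid',(A+B)/2)
E
```

```text
edge [ 638.8  -236.27    0.  ] [ 512.1  -211.48    0.  ] 129.10280873735402 yaw -0.19323562392164254 mid [ 575.45 -223.88    0.  ]
vbot [ 654.03 -157.73    3.  ] [ 526.19 -135.5     3.  ] 129.7580936073319 yaw -0.17216714964729254 mid [ 590.11 -146.62    3.  ]
crest [ 648.44 -174.43   14.  ] [ 522.85 -153.25   14.  ] 127.36818356118349 yaw -0.16712880153461313 mid [ 585.64 -163.84   14.  ]
top22 [ 657.4  -138.92   39.  ] [ 528.9  -117.52   39.  ] 130.26993276725057 yaw -0.16503005059808343 mid [ 593.15 -128.22   39.  ]
pipe [ 592.51 -324.24   16.  ] [ 452.97 -306.12   16.  ] 140.70621448402804 yaw -0.12913318338992535 mid [ 522.74 -315.18   16.  ]
```

```bash
cat >> h.py <<'E'
YAW=-0.175; J0=np.array([589.5,-147.,0])
RJ=R.from_euler('z',YAW)
RT=RJ*R.from_matrix(np.array([[0,-1,0],[-1,0,0],[0,0,-1.]]).T)  # tool x=-jig y, y=-jig x, z down
def state():
    o=ctrl.get_obs(); p=RJ.inv().apply(np.array(o['eef_pos'])-J0)
    Rt=R.from_quat(o['eef_rot']); print('t',o['t'],'jigTCP',p.round(1),'rotneeded(tool)',(Rt.inv()*RT).as_rotvec().round(3),'F',RJ.inv().apply(o['wrist_force']).round(1),'gap',o['finger_gap'],'q',np.round(o['q'],2))
    return p
E
python3 - <<'E'
from h import *
state()
E
```

```text
t 1.25 jigTCP [-246.9 -438.4  210.6] rotneeded(tool) [ 0.     0.    -0.929] F [ 1.  -0.3  0.3] gap 1.0001581945852345 q [-0.77  0.04  0.08 -0.   -1.62 -0.33]
```

Emit:
move_arm(
  increments=[
    {"hand": -1, "wz": -0.149},
    {"wz": -0.149},
    {"wz": -0.149},
    {"wz": -0.149},
    {"wz": -0.149},
    {"wz": -0.149},
  ],
)

```text
invalid input at $.increments[0]: expected keys hand, dx, dy, dz, wx, wy, wz
```

```bash
python3 - <<'E'
from h import *
state()
E
```

```text
t 1.25 jigTCP [-246.9 -438.4  210.6] rotneeded(tool) [ 0.     0.    -0.929] F [ 1.  -0.3  0.3] gap 1.0001581945852345 q [-0.77  0.04  0.08 -0.   -1.62 -0.33]
```

Emit:
move_arm(
  increments=[
    {"hand": -1, "dx": 0, "dy": 0, "dz": 0, "wx": 0, "wy": 0, "wz": -0.149},
    {"hand": -1, "dx": 0, "dy": 0, "dz": 0, "wx": 0, "wy": 0, "wz": -0.149},
    {"hand": -1, "dx": 0, "dy": 0, "dz": 0, "wx": 0, "wy": 0, "wz": -0.149},
    {"hand": -1, "dx": 0, "dy": 0, "dz": 0, "wx": 0, "wy": 0, "wz": -0.149},
    {"hand": -1, "dx": 0, "dy": 0, "dz": 0, "wx": 0, "wy": 0, "wz": -0.149},
    {"hand": -1, "dx": 0, "dy": 0, "dz": 0, "wx": 0, "wy": 0, "wz": -0.149},
    {"hand": -1, "dx": 0, "dy": 0, "dz": 0, "wx": 0, "wy": 0, "wz": -0.035},
  ],
)

```text
t: 1.95
eef_pos: [270.0, -535.8, 210.5]
eef_rot: [-0.644, 0.765, 0.0, -0.0]
wrist_force: [0.6, -0.2, -0.5]
finger_gap: 0.999
grasp_force: 0.0
```

```bash
python3 - <<'E'
from h import *
state()
E
```

```text
t 1.95 jigTCP [-246.9 -438.5  210.5] rotneeded(tool) [0.    0.    0.005] F [ 0.6 -0.1 -0.5] gap 0.9994158999826297 q [-0.77  0.04  0.08  0.   -1.62  0.6 ]
```

Emit:
move_arm(
  increments=[
    {"hand": -1, "dx": -35, "dy": -35, "dz": 0, "wx": 0, "wy": 0, "wz": 0},
    {"hand": -1, "dx": -35, "dy": -35, "dz": 0, "wx": 0, "wy": 0, "wz": 0},
    {"hand": -1, "dx": -35, "dy": -35, "dz": 0, "wx": 0, "wy": 0, "wz": 0},
    {"hand": -1, "dx": -35, "dy": -35, "dz": 0, "wx": 0, "wy": 0, "wz": 0},
    {"hand": -1, "dx": -35, "dy": -35, "dz": 0, "wx": 0, "wy": 0, "wz": 0},
    {"hand": -1, "dx": -35, "dy": -35, "dz": 0, "wx": 0, "wy": 0, "wz": 0},
    {"hand": -1, "dx": 0, "dy": 0, "dz": 45, "wx": 0, "wy": 0, "wz": 0},
    {"hand": -1, "dx": 0, "dy": 0, "dz": 45, "wx": 0, "wy": 0, "wz": 0},
  ],
)

```text
t: 2.75
eef_pos: [515.5, -364.5, 120.5]
eef_rot: [-0.644, 0.765, -0.001, 0.001]
wrist_force: [0.1, -0.6, -1.2]
finger_gap: 0.999
grasp_force: 0.0
```

```bash
python3 - <<'E'
from h import *
state()
im=ctrl.grab_frame('wrist'); save('w1.png',im)
for n in('pipe','pipe_near_end','stop','crest','seat','jig','handle_press'):
    for r in ctrl.tip_of(n,'wrist')[:2]:
        px=np.array(r['xy'])*[512,384]; z={'pipe':16,'pipe_near_end':16,'stop':25,'crest':14,'seat':25,'jig':0,'handle_press':147}[n]
        w=onz('wrist',px,z); print(n,px.round(),round(r['confidence'],2),w.round(1),'jig',RJ.inv().apply(w-J0).round(1))
E
```

```text
t 2.75 jigTCP [ -35.  -227.   120.5] rotneeded(tool) [-0.003 -0.     0.003] F [ 0.2 -0.6 -1.2] gap 0.9989603803057844 q [-0.3   0.13  0.01  0.   -1.45  0.13]
pipe [258. 233.] 0.92 [ 514.4 -314.9   16. ] jig [ -44.7 -178.4   16. ]
pipe [195.  57.] 0.69 [ 539.9 -484.4   16. ] jig [   9.9 -340.8   16. ]
pipe_near_end [328. 234.] 0.95 [ 447.9 -301.3   16. ] jig [-112.6 -176.6   16. ]
pipe_near_end [432. 196.] 0.92 [ 327.  -318.5   16. ] jig [-228.6 -214.5   16. ]
```

View pics/w1.png

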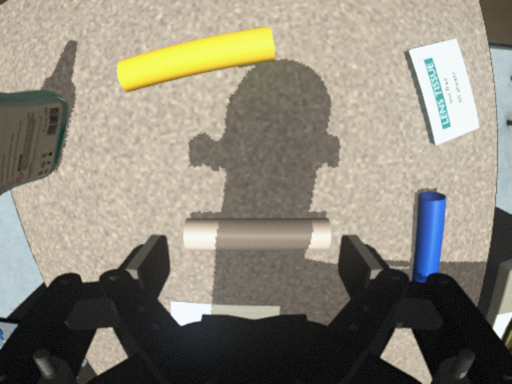

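The wrist view shows the stainless pipe from (184,234) to (330,234), parallel to the finger line, with the hand centred on the -y side of it. Descending.

Emit:
move_arm(
  increments=[
    {"hand": -1, "dx": 0, "dy": 0, "dz": 45, "wx": 0, "wy": 0, "wz": 0},
    {"hand": -1, "dx": 0, "dy": 0, "dz": 45, "wx": 0, "wy": 0, "wz": 0},
    {"hand": -1, "dx": 0, "dy": 0, "dz": 20, "wx": 0, "wy": 0, "wz": 0},
    {"hand": -1, "dx": 0, "dy": 0, "dz": 8, "wx": 0, "wy": 0, "wz": 0},
    {"hand": -1, "dx": 0, "dy": 0, "dz": 5, "wx": 0, "wy": 0, "wz": 0},
  ],
)

```text
t: 3.65
eef_pos: [514.1, -366.3, -1.0]
eef_rot: [-0.643, 0.766, -0.001, 0.0]
wrist_force: [-0.9, 0.1, 1.0]
finger_gap: 0.997
grasp_force: 0.0
```

```bash
python3 - <<'E'
from h import *
state()
E
```

```text
t 3.65 jigTCP [ -36. -229.   -1.] rotneeded(tool) [-0.002 -0.001 -0.   ] F [-0.9 -0.1  1. ] gap 0.9968207300663094 q [-0.3   0.2  -0.14  0.   -1.24  0.13]
```

Emit:
move_arm(
  increments=[
    {"hand": -1, "dx": -10, "dy": 0, "dz": 3, "wx": 0, "wy": 0, "wz": 0},
    {"hand": -1, "dx": -10, "dy": 0, "dz": 0, "wx": 0, "wy": 0, "wz": 0},
    {"hand": -1, "dx": -10, "dy": 0, "dz": 0, "wx": 0, "wy": 0, "wz": 0},
    {"hand": -1, "dx": -12, "dy": 0, "dz": 0, "wx": 0, "wy": 0, "wz": 0},
    {"hand": -1, "dx": -12, "dy": 0, "dz": 0, "wx": 0, "wy": 0, "wz": 0},
    {"hand": -1, "dx": -12, "dy": 0, "dz": 0, "wx": 0, "wy": 0, "wz": 0},
    {"hand": -1, "dx": -12, "dy": 0, "dz": 0, "wx": 0, "wy": 0, "wz": 0},
    {"hand": -1, "dx": -10, "dy": 0, "dz": 0, "wx": 0, "wy": 0, "wz": 0},
  ],
)

```text
t: 4.45
eef_pos: [529.6, -278.5, -2.1]
eef_rot: [-0.643, 0.766, -0.002, 0.0]
wrist_force: [-3.7, 0.1, 7.3]
finger_gap: 1.003
grasp_force: 3.7
```

```bash
python3 - <<'E'
from h import *
state()
im=ctrl.grab_frame('wrist'); save('w2.png',im)
for n in('pipe','pipe_near_end'):
    for r in ctrl.tip_of(n,'wrist')[:2]:
        px=np.array(r['xy'])*[512,384]; w=onz('wrist',px,16); print(n,px.round(),round(r['confidence'],2),'jig',RJ.inv().apply(w-J0).round(1))
im=ctrl.grab_frame('top')
c=cv2.resize(im[145:235,190:310],(533,400),interpolation=cv2.INTER_CUBIC)
save('c2.png',np.vstack([cv2.resize(ctrl.grab_frame('wrist')[120:384],(533,200*1)),c]))
E
```

```text
t 4.45 jigTCP [ -36.1 -139.9   -2.1] rotneeded(tool) [-0.002 -0.002  0.001] F [-3.7 -0.6  7.3] gap 1.0031709768682497 q [-0.15  0.11 -0.23  0.   -1.22 -0.03]
pipe [258. 224.] 0.95 jig [ -37.6 -147.2   16. ]
pipe_near_end [385. 222.] 0.61 jig [-109.  -147.6   16. ]
```

View pics/c2.png

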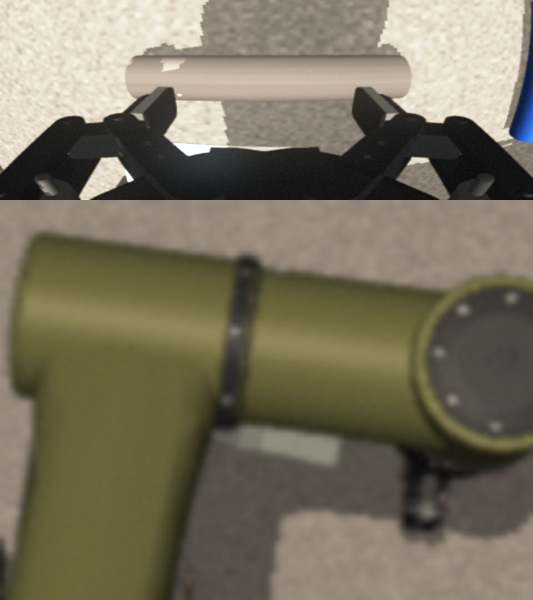

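```bash
cat >> h.py <<'E'
def proj(cam,w,p=None):
    p=p or ctrl.camera_params(cam); f=192/np.tan(np.radians(p['vertical_fov'])/2)
    c=R.from_quat(p['attitude']).inv().apply(np.array(w)-p['xyz']); x,y,z=c[0],-c[1],-c[2]
    if cam=='wrist':
        h=np.hypot(x,y); k=np.arctan2(h,z)/h
    else: k=1/z
    return np.array([p['cx']+f*x*k,p['cy']+f*y*k]).round(1)
def j2w(v): return RJ.apply(v)+J0
E
python3 - <<'E'
from h import *
p=state()
c=ctrl.camera_params('wrist');print('cam jig',RJ.inv().apply(c['xyz']-J0))
for x in(-43,43):
  for y in(-11,11): print(x,y,proj('wrist',j2w(p+[x,y,13]),c))
for y in(-147,-113): print('pipe',y,proj('wrist',j2w(np.array([-37,y,16.])),c))
im=ctrl.grab_frame('side')
a=cv2.resize(im[130:250,190:350],(520,390),interpolation=cv2.INTER_CUBIC)
b=cv2.imread('pics/w2.png')[150:330,:,::-1]
save('c3.png',np.vstack([cv2.resize(b,(520,200)),a]))
E
```

```text
t 4.7 jigTCP [ -35.9 -139.9   -2.2] rotneeded(tool) [-0.003 -0.001  0.002] F [-3.9  1.1 10.7] gap 0.9957696456445122 q [-0.15  0.11 -0.23  0.   -1.22 -0.03]
cam jig [ -35.64534106 -206.04395916  161.72515439]
-43 -11 [332.5 215.1]
-43 11 [329.  250.7]
43 -11 [176.9 214.7]
43 11 [180.2 250.3]
pipe -147 [256.8 225.7]
pipe -113 [256.4 280.2]
```

View pics/c3.png

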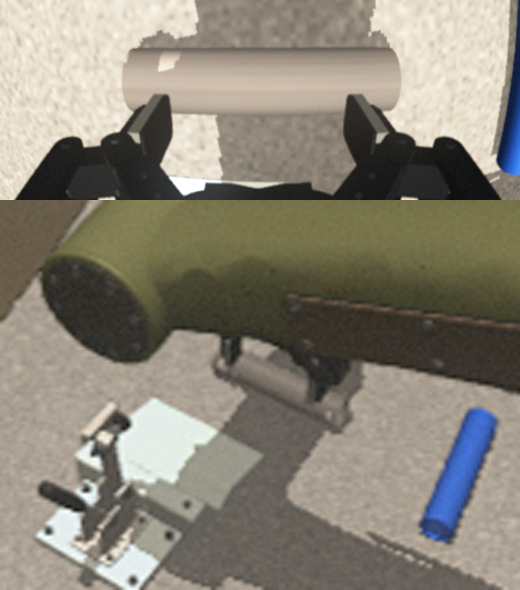

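The fingers are riding on top of the pipe (it is centred near jig y = -147, under the tips), so the open tips stand higher than I assumed. I'll lift, go back behind it, and half-close the hand so the tips reach lower.

Emit:
move_arm(
  increments=[
    {"hand": -1, "dx": 0, "dy": 0, "dz": -30, "wx": 0, "wy": 0, "wz": 0},
    {"hand": 0, "dx": 0, "dy": 0, "dz": -35, "wx": 0, "wy": 0, "wz": 0},
    {"hand": 0, "dx": 30, "dy": 0, "dz": 0, "wx": 0, "wy": 0, "wz": 0},
    {"hand": 0, "dx": 35, "dy": 0, "dz": 0, "wx": 0, "wy": 0, "wz": 0},
    {"hand": 0, "dx": 0, "dy": 0, "dz": 0, "wx": 0, "wy": 0, "wz": 0},
  ],
)

```text
t: 5.25
eef_pos: [517.0, -344.8, 60.4]
eef_rot: [-0.642, 0.767, -0.001, 0.0]
wrist_force: [0.5, 0.9, 0.0]
finger_gap: 0.498
grasp_force: 0.0
```

```bash
cat >> h.py <<'E'
def pipe(z=16,save_as=None):
    im=ctrl.grab_frame('wrist')
    if save_as: save(save_as,im)
    for n in('pipe','pipe_near_end'):
        for r in ctrl.tip_of(n,'wrist')[:2]:
            px=np.array(r['xy'])*[512,384]; w=onz('wrist',px,z); print(n,px.round(),round(r['confidence'],2),'jig',RJ.inv().apply(w-J0).round(1))
E
python3 - <<'E'
from h import *
state(); pipe(16,'w4.png')
E
```

```text
t 5.25 jigTCP [ -36.9 -207.4   60.4] rotneeded(tool) [-0.001 -0.001 -0.002] F [0.3 0.9 0. ] gap 0.4978605880386446 q [-0.27  0.13 -0.1   0.   -1.35  0.09]
pipe [173.  16.] 0.86 jig [  21.1 -343.5   16. ]
pipe [256. 271.] 0.81 jig [ -38.  -147.9   16. ]
pipe_near_end [88. 49.] 0.81 jig [  90.6 -326.8   16. ]
pipe_near_end [341. 270.] 0.74 jig [-109.  -145.3   16. ]
```

View pics/w4.png

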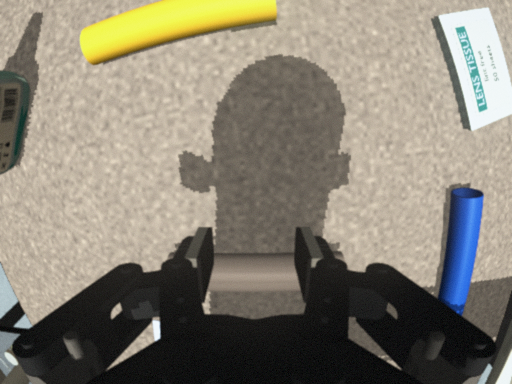

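The half-open fingertips at (210,230) and (297,230) now stand on the -y side of the pipe (row 271). I'll probe downward.

Emit:
move_arm(
  increments=[
    {"hand": 0, "dx": 0, "dy": 0, "dz": 35, "wx": 0, "wy": 0, "wz": 0},
    {"hand": 0, "dx": 0, "dy": 0, "dz": 15, "wx": 0, "wy": 0, "wz": 0},
    {"hand": 0, "dx": 0, "dy": 0, "dz": 5, "wx": 0, "wy": 0, "wz": 0},
    {"hand": 0, "dx": 0, "dy": 0, "dz": 2, "wx": 0, "wy": 0, "wz": 0},
  ],
)

```text
t: 5.8
eef_pos: [517.3, -342.5, 2.4]
eef_rot: [-0.643, 0.766, 0.0, -0.0]
wrist_force: [0.1, 1.3, -0.6]
finger_gap: 0.501
grasp_force: 0.0
```

Emit:
move_arm(
  increments=[
    {"hand": 0, "dx": 0, "dy": 0, "dz": 2, "wx": 0, "wy": 0, "wz": 0},
    {"hand": 0, "dx": 0, "dy": 0, "dz": 2, "wx": 0, "wy": 0, "wz": 0},
  ],
)

```text
t: 6.0
eef_pos: [518.2, -343.1, -0.2]
eef_rot: [-0.643, 0.766, -0.001, 0.0]
wrist_force: [0.5, 0.5, -0.3]
finger_gap: 0.502
grasp_force: 0.0
```

Emit:
move_arm(
  increments=[
    {"hand": 0, "dx": -12, "dy": 0, "dz": 0, "wx": 0, "wy": 0, "wz": 0},
    {"hand": 0, "dx": -12, "dy": 0, "dz": 0, "wx": 0, "wy": 0, "wz": 0},
    {"hand": 0, "dx": -8, "dy": 0, "dz": 0, "wx": 0, "wy": 0, "wz": 0},
    {"hand": 0, "dx": -8, "dy": 0, "dz": 0, "wx": 0, "wy": 0, "wz": 0},
    {"hand": 0, "dx": -8, "dy": 0, "dz": 0, "wx": 0, "wy": 0, "wz": 0},
    {"hand": 0, "dx": -8, "dy": 0, "dz": 0, "wx": 0, "wy": 0, "wz": 0},
  ],
)

```text
t: 6.6
eef_pos: [527.7, -291.8, 6.0]
eef_rot: [-0.643, 0.766, -0.004, -0.002]
wrist_force: [-13.7, -7.2, 31.7]
finger_gap: 0.497
grasp_force: 15.4
```

```bash
python3 - <<'E'
from h import *
state(); pipe(16,'w5.png')
E
```

```text
t 6.6 jigTCP [ -35.7 -153.4    6. ] rotneeded(tool) [-0.003 -0.009  0.001] F [-12.2  -9.5  31.7] gap 0.4971447058598281 q [-0.17  0.11 -0.22  0.01 -1.24 -0.01]
pipe [256. 261.] 0.72 jig [ -36.1 -133.9   16. ]
pipe_near_end [370. 256.] 0.72 jig [-106.3 -135.1   16. ]
```

View pics/w5.png

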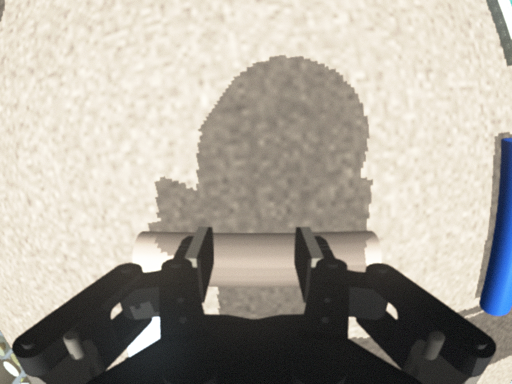

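The fingertips are still on the pipe's upper rear; the image suggests they sit about 25 mm above the nominal TCP. I'll lift, back off and probe down to find the real tip height.

Emit:
move_arm(
  increments=[
    {"hand": 0, "dx": 10, "dy": 0, "dz": -25, "wx": 0, "wy": 0, "wz": 0},
    {"hand": 0, "dx": 35, "dy": 0, "dz": 0, "wx": 0, "wy": 0, "wz": 0},
    {"hand": 0, "dx": 10, "dy": 0, "dz": 25, "wx": 0, "wy": 0, "wz": 0},
    {"hand": 0, "dx": 0, "dy": 0, "dz": 5, "wx": 0, "wy": 0, "wz": 0},
    {"hand": 0, "dx": 0, "dy": 0, "dz": 5, "wx": 0, "wy": 0, "wz": 0},
    {"hand": 0, "dx": 0, "dy": 0, "dz": 0, "wx": 0, "wy": 0, "wz": 0},
  ],
)

```text
t: 7.35
eef_pos: [517.5, -341.1, -11.8]
eef_rot: [-0.643, 0.766, 0.0, -0.0]
wrist_force: [0.5, 0.3, -0.0]
finger_gap: 0.494
grasp_force: 0.0
```

```bash
python3 - <<'E'
from h import *
state(); pipe(16)
E
```

```text
t 7.35 jigTCP [ -37.1 -203.6  -11.8] rotneeded(tool) [0.001 0.    0.001] F [ 0.5  0.4 -0. ] gap 0.4943557823503188 q [-0.26  0.18 -0.18 -0.   -1.22  0.09]
pipe [505. 301.] 0.96 jig [-237.3 -140.9   16. ]
pipe_near_end [31. 25.] 0.89 jig [  91.3 -330.    16. ]
pipe_near_end [363. 338.] 0.79 jig [-106.8 -133.3   16. ]
```

Emit:
move_arm(
  increments=[
    {"hand": 0, "dx": 0, "dy": 0, "dz": 2, "wx": 0, "wy": 0, "wz": 0},
    {"hand": 0, "dx": 0, "dy": 0, "dz": 2, "wx": 0, "wy": 0, "wz": 0},
  ],
)

```text
t: 7.7
eef_pos: [518.0, -341.7, -15.0]
eef_rot: [-0.643, 0.766, -0.0, 0.0]
wrist_force: [-0.8, -0.6, 0.2]
finger_gap: 0.499
grasp_force: 0.0
```

Emit:
move_arm(
  increments=[
    {"hand": 0, "dx": 0, "dy": 0, "dz": 2, "wx": 0, "wy": 0, "wz": 0},
    {"hand": 0, "dx": 0, "dy": 0, "dz": 1, "wx": 0, "wy": 0, "wz": 0},
  ],
)

```text
t: 7.9
eef_pos: [517.4, -341.8, -18.8]
eef_rot: [-0.643, 0.766, 0.0, -0.0]
wrist_force: [0.2, 0.0, -1.1]
finger_gap: 0.496
grasp_force: 0.0
```

Emit:
move_arm(
  increments=[
    {"hand": 0, "dx": -12, "dy": 0, "dz": 0, "wx": 0, "wy": 0, "wz": 0},
    {"hand": 0, "dx": -12, "dy": 0, "dz": 0, "wx": 0, "wy": 0, "wz": 0},
    {"hand": 0, "dx": -8, "dy": 0, "dz": 0, "wx": 0, "wy": 0, "wz": 0},
    {"hand": 0, "dx": -8, "dy": 0, "dz": 0, "wx": 0, "wy": 0, "wz": 0},
    {"hand": 0, "dx": -8, "dy": 0, "dz": 0, "wx": 0, "wy": 0, "wz": 0},
    {"hand": 0, "dx": -8, "dy": 0, "dz": 0, "wx": 0, "wy": 0, "wz": 0},
  ],
)

```text
t: 8.5
eef_pos: [527.5, -286.0, -18.3]
eef_rot: [-0.643, 0.766, -0.0, 0.0]
wrist_force: [0.6, -0.4, 0.9]
finger_gap: 0.501
grasp_force: 0.1
```

```bash
python3 - <<'E'
from h import *
state(); pipe(16,'w6.png')
E
```

```text
t 8.5 jigTCP [ -36.9 -147.7  -18.3] rotneeded(tool) [-0.  0.  0.] F [ 0.6 -0.3  0.9] gap 0.5005319281880389 q [-0.16  0.13 -0.24 -0.   -1.2  -0.01]
pipe [255. 299.] 0.73 jig [ -36.9 -118.6   16. ]
```

The pipe now leads the fingertips properly (29 mm ahead of the TCP, little force), and I'll continue up the slope, raising the tips with it.

Emit:
move_arm(
  increments=[
    {"hand": 0, "dx": -11, "dy": 0, "dz": 0, "wx": 0, "wy": 0, "wz": 0},
    {"hand": 0, "dx": -11, "dy": 0, "dz": 0, "wx": 0, "wy": 0, "wz": 0},
    {"hand": 0, "dx": -11, "dy": 0, "dz": -1, "wx": 0, "wy": 0, "wz": 0},
    {"hand": 0, "dx": -8, "dy": 0, "dz": -2, "wx": 0, "wy": 0, "wz": 0},
    {"hand": 0, "dx": -8, "dy": 0, "dz": -2, "wx": 0, "wy": 0, "wz": 0},
    {"hand": 0, "dx": -8, "dy": 0, "dz": -2, "wx": 0, "wy": 0, "wz": 0},
    {"hand": 0, "dx": -8, "dy": 0, "dz": -2, "wx": 0, "wy": 0, "wz": 0},
  ],
)

```text
t: 9.35
eef_pos: [538.9, -222.5, -8.8]
eef_rot: [-0.643, 0.766, -0.0, 0.0]
wrist_force: [-0.7, -2.6, 1.1]
finger_gap: 0.501
grasp_force: 1.7
```

```bash
python3 - <<'E'
from h import *
state(); pipe(23,'w7.png')
E
```

```text
t 9.35 jigTCP [-36.7 -83.2  -8.8] rotneeded(tool) [-0.001 -0.    -0.   ] F [-0.2 -2.7  1.1] gap 0.5009946284746956 q [-0.05  0.08 -0.28  0.   -1.21 -0.13]
pipe [252. 294.] 0.68 jig [-35.4 -55.3  23. ]
```

Emit:
move_arm(
  increments=[
    {"hand": 0, "dx": -7, "dy": 0, "dz": -1, "wx": 0, "wy": 0, "wz": 0},
    {"hand": 0, "dx": -7, "dy": 0, "dz": -1, "wx": 0, "wy": 0, "wz": 0},
    {"hand": 0, "dx": -7, "dy": 0, "dz": -1, "wx": 0, "wy": 0, "wz": 0},
    {"hand": 0, "dx": -7, "dy": 0, "dz": -1, "wx": 0, "wy": 0, "wz": 0},
    {"hand": 0, "dx": -7, "dy": 0, "dz": -1, "wx": 0, "wy": 0, "wz": 0},
    {"hand": 0, "dx": -6, "dy": 0, "dz": -1, "wx": 0, "wy": 0, "wz": 0},
    {"hand": 0, "dx": 0, "dy": 0, "dz": 0, "wx": 0, "wy": 0, "wz": 0},
  ],
)

```text
t: 10.2
eef_pos: [545.9, -181.0, -3.7]
eef_rot: [-0.643, 0.766, 0.0, 0.0]
wrist_force: [-0.1, 0.4, 0.0]
finger_gap: 0.498
grasp_force: 0.0
```

```bash
python3 - <<'E'
from h import *
state(); pipe(25,'w8.png')
E
```

```text
t 10.2 jigTCP [-37.  -41.   -3.7] rotneeded(tool) [0.    0.001 0.001] F [-0.2  0.4  0. ] gap 0.4983584550050582 q [ 0.03  0.06 -0.29 -0.   -1.22 -0.2 ]
pipe [255. 303.] 0.71 jig [-37.   -6.7  25. ]
```

The pipe is in the V (jig y ≈ -6.7, x ≈ -37). Now I'll lift, shut the hand, go beyond the near end and turn 90°.

Emit:
move_arm(
  increments=[
    {"hand": 0, "dx": 5, "dy": 0, "dz": -40, "wx": 0, "wy": 0, "wz": 0},
    {"hand": 1, "dx": 0, "dy": 0, "dz": -45, "wx": 0, "wy": 0, "wz": 0},
    {"hand": 1, "dx": -13, "dy": 36, "dz": 0, "wx": 0, "wy": 0, "wz": 0},
    {"hand": 1, "dx": -13, "dy": 36, "dz": 0, "wx": 0, "wy": 0, "wz": 0},
    {"hand": 1, "dx": -14, "dy": 36, "dz": 0, "wx": 0, "wy": 0, "wz": 0},
    {"hand": 1, "dx": 0, "dy": 0, "dz": 0, "wx": 0, "wy": 0, "wz": -0.14},
    {"hand": 1, "dx": 0, "dy": 0, "dz": 0, "wx": 0, "wy": 0, "wz": -0.14},
    {"hand": 1, "dx": 0, "dy": 0, "dz": 0, "wx": 0, "wy": 0, "wz": -0.14},
  ],
)

```text
t: 11.15
eef_pos: [445.3, -129.0, 81.8]
eef_rot: [0.79, -0.613, 0.0, -0.0]
wrist_force: [0.1, -0.5, 0.7]
finger_gap: 0.004
grasp_force: 0.0
```

Emit:
move_arm(
  increments=[
    {"hand": 1, "dx": 0, "dy": 0, "dz": 0, "wx": 0, "wy": 0, "wz": -0.144},
    {"hand": 1, "dx": 0, "dy": 0, "dz": 0, "wx": 0, "wy": 0, "wz": -0.144},
    {"hand": 1, "dx": 0, "dy": 0, "dz": 0, "wx": 0, "wy": 0, "wz": -0.144},
    {"hand": 1, "dx": 0, "dy": 0, "dz": 0, "wx": 0, "wy": 0, "wz": -0.144},
    {"hand": 1, "dx": 0, "dy": 0, "dz": 0, "wx": 0, "wy": 0, "wz": -0.144},
    {"hand": 1, "dx": 0, "dy": 0, "dz": 0, "wx": 0, "wy": 0, "wz": -0.144},
    {"hand": 1, "dx": 0, "dy": 0, "dz": 0, "wx": 0, "wy": 0, "wz": -0.144},
    {"hand": 1, "dx": 0, "dy": 0, "dz": 0, "wx": 0, "wy": 0, "wz": -0.143},
  ],
)

```text
t: 11.95
eef_pos: [445.4, -129.2, 81.4]
eef_rot: [0.996, -0.085, -0.0, -0.0]
wrist_force: [1.1, 0.1, 0.2]
finger_gap: -0.001
grasp_force: 0.0
```

```bash
python3 - <<'E'
from h import *
state()
im=ctrl.grab_frame('top')
for c in('top','side'):
  if c=='side': im2=ctrl.grab_frame('side')
  for n in('pipe','pipe_near_end','stop','handle_press'):
    for r in ctrl.tip_of(n,c)[:3]:
        px=np.array(r['xy'])*[512,384]; w=onz(c,px,147 if n[0]=='h' else 25); print(c,n,px.round(),round(r['confidence'],2),'jig',RJ.inv().apply(w-J0).round(1))
a=cv2.resize(im[145:235,190:310],(533,400),interpolation=cv2.INTER_CUBIC)
b=cv2.resize(im2[190:260,190:290],(533,373),interpolation=cv2.INTER_CUBIC)[:195]
save('c9.png',np.vstack([a,b]))
E
```

```text
t 11.95 jigTCP [-145.    -7.6   81.4] rotneeded(tool) [-0.     0.     1.577] F [1.  0.3 0.2] gap -0.0006825130688542098 q [ 0.15 -0.32 -0.47 -0.   -1.42  1.25]
top pipe [277. 255.] 0.78 jig [-230.2 -143.8   25. ]
top pipe [339. 193.] 0.7 jig [  12.4 -321.8   25. ]
top pipe [247. 189.] 0.52 jig [-26.5  -6.1  25. ]
top pipe_near_end [295. 255.] 0.68 jig [-220.2 -201.6   25. ]
top pipe_near_end [344. 173.] 0.59 jig [  85.5 -327.3   25. ]
top stop [250. 168.] 0.65 jig [49.7 -3.2 25. ]
top handle_press [207. 170.] 0.51 jig [ -3.9 124.1 147. ]
top handle_press [251. 167.] 0.17 jig [ 30.1  -9.8 147. ]
side pipe [250. 218.] 0.57 jig [-41.8   3.2  25. ]
side stop [224. 200.] 0.76 jig [62.  -8.4 25. ]
side handle_press [207. 220.] 0.46 jig [ -0.  139.9 147. ]
```

View pics/c9.png

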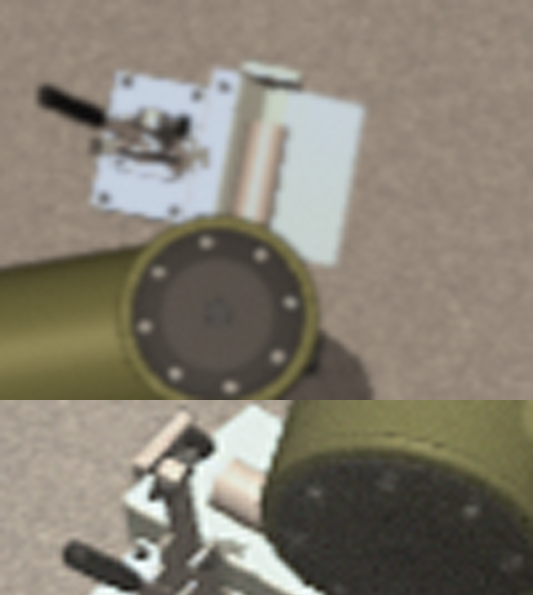

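The pipe lies in the V, clear of the stop plate. Descending behind its near end.

Emit:
move_arm(
  increments=[
    {"hand": 1, "dx": 0, "dy": -1, "dz": 45, "wx": 0, "wy": 0, "wz": 0},
    {"hand": 1, "dx": 0, "dy": 0, "dz": 30, "wx": 0, "wy": 0, "wz": 0},
    {"hand": 1, "dx": 0, "dy": 0, "dz": 8, "wx": 0, "wy": 0, "wz": 0},
    {"hand": 1, "dx": 0, "dy": 0, "dz": 0, "wx": 0, "wy": 0, "wz": 0},
  ],
)

```text
t: 12.85
eef_pos: [445.0, -128.3, -2.0]
eef_rot: [0.996, -0.087, -0.001, 0.0]
wrist_force: [0.1, -0.3, 0.7]
finger_gap: 0.0
grasp_force: 0.0
```

Emit:
move_arm(
  increments=[
    {"hand": 1, "dx": 10, "dy": 0, "dz": 0, "wx": 0, "wy": 0, "wz": 0},
    {"hand": 1, "dx": 8, "dy": 0, "dz": 0, "wx": 0, "wy": 0, "wz": 0},
    {"hand": 1, "dx": 6, "dy": 0, "dz": 0, "wx": 0, "wy": 0, "wz": 0},
    {"hand": 1, "dx": 5, "dy": 0, "dz": 0, "wx": 0, "wy": 0, "wz": 0},
    {"hand": 1, "dx": 5, "dy": 0, "dz": 0, "wx": 0, "wy": 0, "wz": 0},
  ],
)

```text
t: 13.35
eef_pos: [479.1, -134.2, -1.2]
eef_rot: [0.996, -0.087, -0.001, 0.0]
wrist_force: [-3.2, -0.4, 1.8]
finger_gap: 0.002
grasp_force: 1.5
```

```bash
python3 - <<'E'
from h import *
state(); pipe(25,'w10.png')
E
```

```text
t 13.35 jigTCP [-111.    -6.6   -1.2] rotneeded(tool) [1.000e-03 1.000e-03 1.571e+00] F [-3.1 -1.   1.8] gap 0.0018582353591546032 q [ 0.13 -0.16 -0.5  -0.   -1.23  1.26]
pipe [251.  82.] 0.72 jig [-29.2  -4.5  25. ]
pipe_near_end [245. 227.] 0.89 jig [-99.5  -1.1  25. ]
pipe_near_end [481. 340.] 0.8 jig [-212.2 -198.5   25. ]
```

View pics/w10.png

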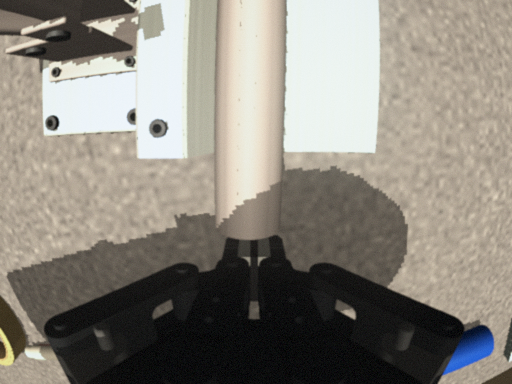

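The fingers are centred on the near end at (248,235), pushing with about 3 N. I'll continue to the stop.

Emit:
move_arm(
  increments=[
    {"hand": 1, "dx": 5, "dy": 0, "dz": 0, "wx": 0, "wy": 0, "wz": 0},
    {"hand": 1, "dx": 5, "dy": 0, "dz": 0, "wx": 0, "wy": 0, "wz": 0},
    {"hand": 1, "dx": 5, "dy": 0, "dz": 0, "wx": 0, "wy": 0, "wz": 0},
    {"hand": 1, "dx": 3, "dy": 0, "dz": 0, "wx": 0, "wy": 0, "wz": 0},
  ],
)

```text
t: 13.9
eef_pos: [497.1, -137.4, -1.5]
eef_rot: [0.996, -0.087, -0.0, 0.0]
wrist_force: [-3.3, -0.9, 1.7]
finger_gap: 0.0
grasp_force: 1.7
```

Emit:
move_arm(
  increments=[
    {"hand": 1, "dx": 2, "dy": 0, "dz": 0, "wx": 0, "wy": 0, "wz": 0},
    {"hand": 1, "dx": 2, "dy": 0, "dz": 0, "wx": 0, "wy": 0, "wz": 0},
  ],
)

```text
t: 14.1
eef_pos: [500.8, -138.0, -1.5]
eef_rot: [0.996, -0.087, -0.0, 0.0]
wrist_force: [-2.7, -0.5, 0.4]
finger_gap: 0.003
grasp_force: 1.4
```

Emit:
move_arm(
  increments=[
    {"hand": 1, "dx": 1, "dy": 0, "dz": 0, "wx": 0, "wy": 0, "wz": 0},
    {"hand": 1, "dx": 1, "dy": 0, "dz": 0, "wx": 0, "wy": 0, "wz": 0},
  ],
)

```text
t: 14.3
eef_pos: [502.8, -138.2, -1.5]
eef_rot: [0.996, -0.087, -0.0, -0.0]
wrist_force: [-1.6, -2.3, 1.1]
finger_gap: -0.002
grasp_force: 1.3
```

```bash
python3 - <<'E'
from h import *
state(); pipe(25)
E
```

```text
t 14.3 jigTCP [-86.9  -6.5  -1.5] rotneeded(tool) [0.    0.    1.571] F [-1.1 -2.5  1.1] gap -0.0016287237325860434 q [ 0.12 -0.09 -0.43 -0.   -1.23  1.28]
pipe [249.  79.] 0.8 jig [-4.4 -3.3 25. ]
pipe [251. 227.] 0.28 jig [-75.7  -4.3  25. ]
pipe_near_end [251. 227.] 0.85 jig [-75.5  -4.3  25. ]
pipe_near_end [477. 360.] 0.62 jig [-217.  -209.2   25. ]
```

Close to the stop; I'll continue in 1 mm rows until the force rises.

Emit:
move_arm(
  increments=[
    {"hand": 1, "dx": 1, "dy": 0, "dz": 0, "wx": 0, "wy": 0, "wz": 0},
    {"hand": 1, "dx": 1, "dy": 0, "dz": 0, "wx": 0, "wy": 0, "wz": 0},
  ],
)

```text
t: 14.65
eef_pos: [504.8, -138.5, -1.4]
eef_rot: [0.996, -0.087, 0.0, -0.0]
wrist_force: [-1.2, -0.8, 0.5]
finger_gap: -0.001
grasp_force: 1.0
```

Emit:
move_arm(
  increments=[
    {"hand": 1, "dx": 1, "dy": 0, "dz": 0, "wx": 0, "wy": 0, "wz": 0},
    {"hand": 1, "dx": 0, "dy": 0, "dz": 0, "wx": 0, "wy": 0, "wz": 0},
  ],
)

```text
t: 14.85
eef_pos: [505.1, -138.6, -1.5]
eef_rot: [0.996, -0.087, -0.001, -0.0]
wrist_force: [-5.6, -0.6, 2.5]
finger_gap: 0.005
grasp_force: 2.9
```

Emit:
move_arm(
  increments=[
    {"hand": 1, "dx": 1, "dy": 0, "dz": 0, "wx": 0, "wy": 0, "wz": 0},
    {"hand": 1, "dx": 0, "dy": 0, "dz": 0, "wx": 0, "wy": 0, "wz": 0},
  ],
)

```text
t: 15.05
eef_pos: [505.0, -138.6, -1.6]
eef_rot: [0.996, -0.087, -0.002, -0.0]
wrist_force: [-10.2, 2.5, 6.1]
finger_gap: -0.003
grasp_force: 5.3
```

The force rose to 10 N with no further motion, so the pipe is against the stop. Now I'll back off, lift, and go to the handle.

Emit:
move_arm(
  increments=[
    {"hand": 1, "dx": -10, "dy": 0, "dz": 0, "wx": 0, "wy": 0, "wz": 0},
    {"hand": 1, "dx": -20, "dy": 0, "dz": 0, "wx": 0, "wy": 0, "wz": 0},
    {"hand": 1, "dx": 0, "dy": 0, "dz": -45, "wx": 0, "wy": 0, "wz": 0},
    {"hand": 1, "dx": 0, "dy": 0, "dz": -45, "wx": 0, "wy": 0, "wz": 0},
    {"hand": 1, "dx": 0, "dy": 0, "dz": -45, "wx": 0, "wy": 0, "wz": 0},
    {"hand": 1, "dx": 0, "dy": 0, "dz": -30, "wx": 0, "wy": 0, "wz": 0},
  ],
)

```text
t: 15.65
eef_pos: [478.4, -133.8, 168.0]
eef_rot: [0.996, -0.087, 0.003, -0.0]
wrist_force: [1.1, 0.2, 0.1]
finger_gap: 0.001
grasp_force: 0.0
```

```bash
cat >> h.py <<'E'
def hp(z=147):
    for c in('wrist','top','side'):
        ctrl.grab_frame(c)
        for n in ('handle_press','clamp_foot_arm','pipe_near_end','stop'):
            zz={'handle_press':z,'clamp_foot_arm':66}.get(n,25)
            for r in ctrl.tip_of(n,c)[:2]:
                px=np.array(r['xy'])*[512,384]; w=onz(c,px,zz); print(c,n,px.round(),round(r['confidence'],2),'jig',RJ.inv().apply(w-J0).round(1))
E
python3 - <<'E'
from h import *
state(); hp()
E
```

```text
t 15.65 jigTCP [-111.7   -6.4  168. ] rotneeded(tool) [-0.006 -0.005  1.571] F [1.  0.4 0.1] gap 0.0013196458857664794 q [ 0.13 -0.25 -0.26  0.   -1.55  1.26]
wrist handle_press [57. 56.] 0.9 jig [  7.7 137.6 147. ]
wrist handle_press [250. 141.] 0.5 jig [-61.3  -3.3 147. ]
wrist clamp_foot_arm [169.  60.] 0.94 jig [ 6.3 71.5 66. ]
wrist pipe_near_end [251. 142.] 0.85 jig [-75.8  -2.   25. ]
wrist pipe_near_end [410. 257.] 0.85 jig [-214.8 -203.8   25. ]
wrist stop [256.  10.] 0.61 jig [61.3 -7.7 25. ]
top handle_press [200. 170.] 0.7 jig [ -6.9 143.9 147. ]
top clamp_foot_arm [227. 178.] 0.51 jig [-4.5 64.2 66. ]
top pipe_near_end [297. 254.] 0.9 jig [-214.3 -210.6   25. ]
top pipe_near_end [347. 172.] 0.62 jig [  91.5 -339.4   25. ]
top stop [247. 168.] 0.64 jig [47.6  5.3 25. ]
side handle_press [206. 218.] 0.48 jig [  4.  137.6 147. ]
side clamp_foot_arm [240. 210.] 0.67 jig [-18.5  20.3  66. ]
side clamp_foot_arm [224. 218.] 0.54 jig [ 2.9 69.1 66. ]
side pipe_near_end [257. 217.] 0.94 jig [-57.7  -9.   25. ]
side pipe_near_end [337. 199.] 0.85 jig [-229.2 -199.9   25. ]
side stop [225. 202.] 0.64 jig [56.2 -4.6 25. ]
```

Emit:
move_arm(
  increments=[
    {"hand": 1, "dx": 28, "dy": -28, "dz": 0, "wx": 0, "wy": 0, "wz": 0},
    {"hand": 1, "dx": 28, "dy": -28, "dz": 0, "wx": 0, "wy": 0, "wz": 0},
    {"hand": 1, "dx": 28, "dy": -28, "dz": 0, "wx": 0, "wy": 0, "wz": 0},
    {"hand": 1, "dx": 29, "dy": -27, "dz": 0, "wx": 0, "wy": 0, "wz": 0},
    {"hand": 1, "dx": 0, "dy": 0, "dz": 20, "wx": 0, "wy": 0, "wz": 0},
    {"hand": 1, "dx": 0, "dy": 0, "dz": 16, "wx": 0, "wy": 0, "wz": 0},
    {"hand": 1, "dx": 0, "dy": 0, "dz": 0, "wx": 0, "wy": 0, "wz": 0},
  ],
)

```text
t: 17.1
eef_pos: [606.0, -44.2, 124.0]
eef_rot: [0.996, -0.087, -0.003, 0.0]
wrist_force: [-0.2, -0.2, 0.2]
finger_gap: 0.003
grasp_force: 0.0
```

```bash
python3 - <<'E'
from h import *
state()
ctrl.grab_frame('wrist')
for n in ('handle_press','clamp_foot_arm'):
    for r in ctrl.tip_of(n,'wrist')[:2]:
        px=np.array(r['xy'])*[512,384]; w=onz('wrist',px,147 if n[0]=='h' else 66); print(n,px.round(),round(r['confidence'],2),'jig',RJ.inv().apply(w-J0).round(1))
E
```

```text
t 17.1 jigTCP [ -1.7 104.1 124. ] rotneeded(tool) [0.005 0.003 1.571] F [-0.1 -0.2  0.2] gap 0.002660173028216562 q [ 0.26  0.07 -0.04 -0.   -1.47  1.14]
handle_press [194. 234.] 0.84 jig [  3.6 136.7 147. ]
clamp_foot_arm [302. 191.] 0.79 jig [ 5.7 65.7 66. ]
```

Emit:
move_arm(
  increments=[
    {"hand": 1, "dx": 3, "dy": -6, "dz": -5, "wx": 0, "wy": 0, "wz": 0},
    {"hand": 1, "dx": 0, "dy": -5, "dz": 0, "wx": 0, "wy": 0, "wz": 0},
    {"hand": 1, "dx": 0, "dy": -5, "dz": 0, "wx": 0, "wy": 0, "wz": 0},
  ],
)

```text
t: 17.55
eef_pos: [613.9, -28.3, 133.6]
eef_rot: [0.996, -0.087, 0.001, -0.0]
wrist_force: [-0.2, 0.3, -0.0]
finger_gap: 0.004
grasp_force: 0.0
```

Emit:
move_arm(
  increments=[
    {"hand": 1, "dx": 0, "dy": -5, "dz": 1, "wx": 0, "wy": 0, "wz": 0},
    {"hand": 1, "dx": 0, "dy": -5, "dz": 3, "wx": 0, "wy": 0, "wz": 0},
  ],
)

```text
t: 17.75
eef_pos: [615.5, -18.8, 129.2]
eef_rot: [0.996, -0.087, 0.0, 0.0]
wrist_force: [-0.2, -2.4, 4.8]
finger_gap: 0.002
grasp_force: 2.2
```

Emit:
move_arm(
  increments=[
    {"hand": 1, "dx": 0, "dy": -5, "dz": 4.5, "wx": 0, "wy": 0, "wz": 0},
    {"hand": 1, "dx": 0, "dy": -5, "dz": 5, "wx": 0, "wy": 0, "wz": 0},
    {"hand": 1, "dx": 0, "dy": -7, "dz": 6, "wx": 0, "wy": 0, "wz": 0},
    {"hand": 1, "dx": 0, "dy": -7, "dz": 6, "wx": 0, "wy": 0, "wz": 0},
  ],
)

```text
t: 18.15
eef_pos: [620.4, 4.8, 108.4]
eef_rot: [0.996, -0.087, 0.001, 0.0]
wrist_force: [0.5, -1.5, 4.8]
finger_gap: 0.004
grasp_force: 2.2
```

Emit:
move_arm(
  increments=[
    {"hand": 1, "dx": 0, "dy": -5.5, "dz": 7, "wx": 0, "wy": 0, "wz": 0},
    {"hand": 1, "dx": 0, "dy": -5.5, "dz": 7.5, "wx": 0, "wy": 0, "wz": 0},
    {"hand": 1, "dx": 0, "dy": -4.5, "dz": 8, "wx": 0, "wy": 0, "wz": 0},
    {"hand": 1, "dx": 0, "dy": -4, "dz": 8, "wx": 0, "wy": 0, "wz": 0},
  ],
)

```text
t: 18.55
eef_pos: [624.0, 24.7, 77.7]
eef_rot: [0.996, -0.087, 0.002, -0.0]
wrist_force: [0.6, 1.5, 4.6]
finger_gap: 0.0
grasp_force: 2.1
```

```bash
python3 - <<'E'
from h import *
state()
ctrl.grab_frame('wrist')
for n in ('handle_press','clamp_foot_arm','pipe_near_end'):
    for r in ctrl.tip_of(n,'wrist')[:2]:
        px=np.array(r['xy'])*[512,384]; w=onz('wrist',px,94 if n[0]=='h' else 66); print(n,px.round(),round(r['confidence'],2),'jig',RJ.inv().apply(w-J0).round(1))
E
```

```text
t 18.55 jigTCP [  4.1 175.1  77.7] rotneeded(tool) [-0.003 -0.002  1.572] F [0.4 1.6 4.6] gap 0.000238951018987646 q [ 0.36  0.13 -0.07  0.   -1.37  1.04]
handle_press [236. 239.] 0.87 jig [  3.4 185.   94. ]
handle_press [464. 130.] 0.56 jig [67.7 52.2 94. ]
clamp_foot_arm [409. 215.] 0.96 jig [ 5.1 68.3 66. ]
pipe_near_end [508. 340.] 0.74 jig [-162.  -127.9   66. ]
pipe_near_end [433. 277.] 0.57 jig [-48.2  32.5  66. ]
```

The handle is following with about 5 N. Continuing down.

Emit:
move_arm(
  increments=[
    {"hand": 1, "dx": 0, "dy": -3, "dz": 8, "wx": 0, "wy": 0, "wz": 0},
    {"hand": 1, "dx": 0, "dy": -2, "dz": 8, "wx": 0, "wy": 0, "wz": 0},
    {"hand": 1, "dx": 0, "dy": -1, "dz": 5, "wx": 0, "wy": 0, "wz": 0},
  ],
)

```text
t: 19.05
eef_pos: [624.3, 30.3, 55.4]
eef_rot: [0.996, -0.087, 0.001, -0.0]
wrist_force: [0.2, 2.7, 3.6]
finger_gap: 0.001
grasp_force: 2.0
```

Emit:
move_arm(
  increments=[
    {"hand": 1, "dx": 0, "dy": 0, "dz": 4, "wx": 0, "wy": 0, "wz": 0},
    {"hand": 1, "dx": 0, "dy": 0, "dz": 3, "wx": 0, "wy": 0, "wz": 0},
  ],
)

```text
t: 19.25
eef_pos: [624.2, 30.1, 48.5]
eef_rot: [0.996, -0.087, 0.0, -0.0]
wrist_force: [0.2, 2.5, 4.2]
finger_gap: -0.002
grasp_force: 2.1
```

Emit:
move_arm(
  increments=[
    {"hand": 1, "dx": 0, "dy": 0, "dz": 2, "wx": 0, "wy": 0, "wz": 0},
    {"hand": 1, "dx": 0, "dy": 0, "dz": 1, "wx": 0, "wy": 0, "wz": 0},
  ],
)

```text
t: 19.45
eef_pos: [624.1, 29.9, 45.8]
eef_rot: [0.996, -0.087, 0.0, -0.0]
wrist_force: [-0.8, 3.4, 5.8]
finger_gap: -0.001
grasp_force: 3.1
```

Emit:
move_arm(
  increments=[
    {"hand": 1, "dx": 0, "dy": 0, "dz": 1.5, "wx": 0, "wy": 0, "wz": 0},
    {"hand": 1, "dx": 0, "dy": 0, "dz": 1, "wx": 0, "wy": 0, "wz": 0},
  ],
)

```text
t: 19.65
eef_pos: [624.3, 30.1, 44.4]
eef_rot: [0.996, -0.087, 0.001, -0.0]
wrist_force: [-3.2, 4.8, 12.4]
finger_gap: 0.0
grasp_force: 5.9
```

Emit:
move_arm(
  increments=[
    {"hand": 1, "dx": 0, "dy": 0, "dz": 1, "wx": 0, "wy": 0, "wz": 0},
    {"hand": 1, "dx": 0, "dy": 0, "dz": 1, "wx": 0, "wy": 0, "wz": 0},
  ],
)

```text
t: 19.85
eef_pos: [624.5, 30.2, 44.3]
eef_rot: [0.996, -0.087, 0.001, -0.0]
wrist_force: [-7.6, 4.6, 19.4]
finger_gap: -0.0
grasp_force: 9.7
```

Emit:
move_arm(
  increments=[
    {"hand": 1, "dx": 0, "dy": 0, "dz": 1, "wx": 0, "wy": 0, "wz": 0},
    {"hand": 1, "dx": 0, "dy": 0, "dz": 1, "wx": 0, "wy": 0, "wz": 0},
  ],
)

```text
t: 20.05
eef_pos: [624.6, 30.2, 44.1]
eef_rot: [0.996, -0.087, 0.002, -0.0]
wrist_force: [-12.1, 5.8, 27.0]
finger_gap: 0.003
grasp_force: 13.5
```

The handle is at its end stop (27 N, no further motion). Taking the hand away.

Emit:
move_arm(
  increments=[
    {"hand": 1, "dx": 0, "dy": 0, "dz": -8, "wx": 0, "wy": 0, "wz": 0},
    {"hand": 1, "dx": 0, "dy": 0, "dz": -30, "wx": 0, "wy": 0, "wz": 0},
    {"hand": 1, "dx": 0, "dy": 0, "dz": -45, "wx": 0, "wy": 0, "wz": 0},
    {"hand": 1, "dx": 0, "dy": 0, "dz": -45, "wx": 0, "wy": 0, "wz": 0},
    {"hand": 1, "dx": -45, "dy": 0, "dz": -15, "wx": 0, "wy": 0, "wz": 0},
    {"hand": 1, "dx": -45, "dy": 0, "dz": 0, "wx": 0, "wy": 0, "wz": 0},
    {"hand": 1, "dx": -30, "dy": 0, "dz": 0, "wx": 0, "wy": 0, "wz": 0},
    {"hand": 1, "dx": 0, "dy": 0, "dz": 0, "wx": 0, "wy": 0, "wz": 0},
  ],
)

```text
t: 20.85
eef_pos: [503.1, 50.6, 182.2]
eef_rot: [0.996, -0.087, -0.0, -0.0]
wrist_force: [0.3, -0.3, -0.0]
finger_gap: 0.0
grasp_force: 0.0
```

```bash
python3 - <<'E'
from h import *
state(); hp(66)
for n in('marker','tape','shears'):
    for c in ('top','side'): print(c,n,[(np.round(np.array(r['xy'])*[512,384],1),round(r['confidence'],2)) for r in ctrl.tip_of(n,c)[:1]])
c=ctrl.camera_params('wrist')
for n,v in dict(near=(-75,-6,25),press=(0,194,66),armtip=(0,-6,60)).items(): print(n,[proj(k,j2w(np.array(v,float))) for k in('wrist','top','side')])
E
```

```text
t 20.85 jigTCP [-119.5  179.5  182.2] rotneeded(tool) [-0.000e+00  1.000e-03  1.572e+00] F [ 0.3 -0.2 -0. ] gap 4.589859324377428e-06 q [ 0.5  -0.22 -0.21 -0.   -1.58  0.9 ]
wrist handle_press [238.  50.] 0.93 jig [  8.  194.6  66. ]
wrist clamp_foot_arm [368.  57.] 0.6 jig [ 7.9 69.3 66. ]
wrist pipe_near_end [499. 241.] 0.81 jig [-220.9 -208.4   25. ]
wrist pipe_near_end [411. 132.] 0.56 jig [-65.5  -6.1  25. ]
wrist stop [412.  24.] 0.74 jig [66.7 -6.4 25. ]
top handle_press [191. 168.] 0.69 jig [  8.2 190.9  66. ]
top clamp_foot_arm [227. 175.] 0.63 jig [ 3. 67. 66.]
top pipe_near_end [242. 207.] 0.79 jig [-88.7  -1.2  25. ]
top pipe_near_end [346. 173.] 0.73 jig [  85.4 -335.    25. ]
top stop [249. 166.] 0.93 jig [55.8  1.1 25. ]
side handle_press [195. 253.] 0.44 jig [  2.6 203.3  66. ]
side pipe_near_end [270. 139.] 0.6 jig [  84.  -322.8   25. ]
side pipe_near_end [251. 327.] 0.24 jig [-221.4  274.9   25. ]
top marker [(array([190.4, 242.2]), 0.66)]
side marker [(array([279.9, 296.5]), 0.85)]
top tape [(array([160.7, 231.3]), 0.83)]
side tape [(array([250.9, 325.9]), 0.62)]
top shears [(array([196.3, 132.3]), 0.61)]
side shears [(array([157.9, 238.8]), 0.58)]
near [array([410.9, 140.1]), array([244.4, 203. ]), array([261.2, 220.6])]
press [array([239.5,  59.3]), array([189.3, 170.1]), array([197.9, 251.3])]
armtip [array([428.8,  75.2]), array([248.1, 180.1]), array([239.8, 202.6])]
```

```bash
python3 - <<'E'
from h import *
for cam in('wrist','top'):
    c=ctrl.camera_params(cam); im=cv2.cvtColor(cv2.GaussianBlur(ctrl.grab_frame(cam),(3,3),0),cv2.COLOR_RGB2GRAY)
    for a,b in((-95,-58),(48,75)):
        print(cam,[(x,int(np.mean([im[int(round(q[1])),int(round(q[0]))] for y in(-9,-6,-3) for q in[proj(cam,j2w(np.array([x,y,40.])),c)]]))) for x in range(a,b,3)])
E
```

```text
wrist [(-95, 179), (-92, 182), (-89, 179), (-86, 182), (-83, 180), (-80, 184), (-77, 183), (-74, 186), (-71, 231), (-68, 229), (-65, 229), (-62, 231), (-59, 232)]
wrist [(48, 237), (51, 237), (54, 237), (57, 238), (60, 238), (63, 237), (66, 215), (69, 180), (72, 224)]
top [(-95, 143), (-92, 143), (-89, 142), (-86, 139), (-83, 128), (-80, 117), (-77, 129), (-74, 163), (-71, 176), (-68, 185), (-65, 191), (-62, 194), (-59, 195)]
top [(48, 199), (51, 197), (54, 196), (57, 194), (60, 189), (63, 180), (66, 179), (69, 186), (72, 193)]
```

```bash
python3 -c "
from plant import ctrl
print(ctrl.job_done())"
```

```text
the job is handed in; nothing more can be done
None
```

I handed the job in at about 21 s: the pipe is in the V with its end against the stop plate, the clamp handle is fully down, the hand is clear, and the marker, tape and scissors show no clear movement. Early on the fingertips rode over the pipe twice (up to about 32 N upward) before I set the hand lower, and the final position was checked from camera readings and contact forces, not a last viewed picture.

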